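# Find the loose jack bolt and hold its cover open

## Task

One of the three jack bolts on the grey bar has come loose: tap the bolt heads gently from above, one after another, until you find the one that drops, before lifting any cover. Then lift the hinged cover behind that bolt by its tab to about 60 degrees and finish while still holding it open there, so that the fitter can reach the lock nut; do not let go. Leave the covers of the tight bolts shut and the things lying round the bar alone.

Things in the scene. Friction and masses are not known exactly. Their poses are not given: they have to be found in the camera images.
- bar_center (a point): middle of the top face of the grey bar: a hollow casting 140 (x) x 340 (y) x 50 mm high, screwed to the table (fixed; it stands at varying places and yaw). Its x axis points away from the robot, its y axis runs along the row of three stations, to the robot's left. Each station has a jack bolt near the bar's front (robot-side) edge and, behind it, a hinged flat cover over that bolt's lock nut.
- bolt_left_top (a point): centre of the top of the left jack bolt's hexagonal steel head (25 mm across the corners, 12 mm high, on a 14 mm shank, standing upright). In the bar's axes it lies at x -44, y +100 mm, 23 mm above the bar's top; the three bolts look alike.
- bolt_left (a joint): how far that bolt has sunk (m): 0 at the start. Exactly one of the three bolts is loose: pushed down with about 3 N or more it drops 8 mm to a stop and stays down (0.008). A tight bolt gives less than 2 mm.
- cover_left_tab (a point): centre of the pull tab of the left cover: a round aluminium boss, 22 mm diameter and 14 mm thick along the bar's y (its two flat faces look along +y and -y of the bar), on a 10 mm thick web standing on the cover. With the cover shut it lies at x +2, y +100 mm in the bar's axes, 31 mm above the bar's top and 26.5 mm above the cover plate, which is 72 (x) x 58 (y) x 4 mm. Pinched on its flat faces from above, it can pivot between the finger pads while the cover swings.
- cover_left_hinge (a point): centre of the hinge line of the left cover, at its far edge (x +56, y +100 mm in the bar's axes, 3 mm above the bar's top); the line runs along the bar's y axis. The tab's centre, shut, is 54 mm nearer the robot and 28 mm above it.
- cover_left (a joint): opening angle of that cover (rad): 0 shut flat, grows as the robot-side edge with the tab rises and swings up and away from the robot, stop at 1.6. A weak spring and its weight shut it as soon as it is let go.
- bolt_middle_top (a point): centre of the top of the middle jack bolt's hexagonal steel head (25 mm across the corners, 12 mm high, on a 14 mm shank, standing upright). In the bar's axes it lies at x -44, y 0 mm, 23 mm above the bar's top; the three bolts look alike.
- bolt_middle (a joint): how far that bolt has sunk (m): 0 at the start. Exactly one of the three bolts is loose: pushed down with about 3 N or more it drops 8 mm to a stop and stays down (0.008). A tight bolt gives less than 2 mm.
- cover_middle_tab (a point): centre of the pull tab of the middle cover: a round aluminium boss, 22 mm diameter and 14 mm thick along the bar's y (its two flat faces look along +y and -y of the bar), on a 10 mm thick web standing on the cover. With the cover shut it lies at x +2, y 0 mm in the bar's axes, 31 mm above the bar's top and 26.5 mm above the cover plate, which is 72 (x) x 58 (y) x 4 mm. Pinched on its flat faces from above, it can pivot between the finger pads while the cover swings.
- cover_middle_hinge (a point): centre of the hinge line of the middle cover, at its far edge (x +56, y 0 mm in the bar's axes, 3 mm above the bar's top); the line runs along the bar's y axis. The tab's centre, shut, is 54 mm nearer the robot and 28 mm above it.
- cover_middle (a joint): opening angle of that cover (rad): 0 shut flat, grows as the robot-side edge with the tab rises and swings up and away from the robot, stop at 1.6. A weak spring and its weight shut it as soon as it is let go.
- bolt_right_top (a point): centre of the top of the right jack bolt's hexagonal steel head (25 mm across the corners, 12 mm high, on a 14 mm shank, standing upright). In the bar's axes it lies at x -44, y -100 mm, 23 mm above the bar's top; the three bolts look alike.
- bolt_right (a joint): how far that bolt has sunk (m): 0 at the start. Exactly one of the three bolts is loose: pushed down with about 3 N or more it drops 8 mm to a stop and stays down (0.008). A tight bolt gives less than 2 mm.
- cover_right_tab (a point): centre of the pull tab of the right cover: a round aluminium boss, 22 mm diameter and 14 mm thick along the bar's y (its two flat faces look along +y and -y of the bar), on a 10 mm thick web standing on the cover. With the cover shut it lies at x +2, y -100 mm in the bar's axes, 31 mm above the bar's top and 26.5 mm above the cover plate, which is 72 (x) x 58 (y) x 4 mm. Pinched on its flat faces from above, it can pivot between the finger pads while the cover swings.
- cover_right_hinge (a point): centre of the hinge line of the right cover, at its far edge (x +56, y -100 mm in the bar's axes, 3 mm above the bar's top); the line runs along the bar's y axis. The tab's centre, shut, is 54 mm nearer the robot and 28 mm above it.
- cover_right (a joint): opening angle of that cover (rad): 0 shut flat, grows as the robot-side edge with the tab rises and swings up and away from the robot, stop at 1.6. A weak spring and its weight shut it as soon as it is let go.
- tape_center (a point): roll of black tape lying flat, 62 mm across, 19 mm high, point 12 mm above the table on its axis; a bystander behind the bar, to be left alone
- die_center (a point): round steel punching die, 40 x 42 mm, 35 mm high, point 12 mm above the table on its axis; a bystander behind the bar, to be left alone
- cork_block_center (a point): cork sanding block 60 x 90 x 30 mm, point 12 mm above the table at its middle; a bystander right of the bar, to be left alone

How it is judged (in metres and radians):
On the way:
1. The loose bolt has been found by tapping: it has dropped, with all three covers still shut (value of joint any of bolt_left, bolt_middle, bolt_right above 0.0055 m and value of joint each of cover_left, cover_middle, cover_right below 0.15 rad), for 0.1 s.
At the end, for the whole second after the job is handed in: The dropped bolt's cover stands still, open between 0.85 and 1.5 rad (49 to 86 degrees), with the fingers touching it (over 0.3 N); that bolt is sunk by more than 5.5 mm; the other two covers are shut (under 0.15 rad); the tape, die and cork block are within 30 mm of where they stood (((value of joint bolt_left above 0.0055 m and value of joint cover_left between 0.85 and 1.5 rad and velocity of joint cover_left between -0.3 and 0.3 rad/s and contact force between the fingers and cover_left above 0.3 N and value of joint each of cover_middle, cover_right below 0.15 rad) or (value of joint bolt_middle above 0.0055 m and value of joint cover_middle between 0.85 and 1.5 rad and velocity of joint cover_middle between -0.3 and 0.3 rad/s and contact force between the fingers and cover_middle above 0.3 N and value of joint each of cover_left, cover_right below 0.15 rad) or (value of joint bolt_right above 0.0055 m and value of joint cover_right between 0.85 and 1.5 rad and velocity of joint cover_right between -0.3 and 0.3 rad/s and contact force between the fingers and cover_right above 0.3 N and value of joint each of cover_left, cover_middle below 0.15 rad)) and distance of each of tape_center, die_center, cork_block_center from where it was at the start of the episode below 0.03 m); the arm keeps its last pose, push and grip.
It fails at once if A cover was lifted (over 0.35 rad) whose bolt had not dropped when tapped ((value of joint cover_left above 0.35 rad and value of joint bolt_left below 0.004 m) or (value of joint cover_middle above 0.35 rad and value of joint bolt_middle below 0.004 m) or (value of joint cover_right above 0.35 rad and value of joint bolt_right below 0.004 m)).
It fails at once if A bolt was hit or pressed with more than 70 N instead of being tapped gently (contact force between the fingers and bolt_left above 70 N or contact force between the fingers and bolt_middle above 70 N or contact force between the fingers and bolt_right above 70 N).
It fails at once if A bystander was moved by more than 30 mm (distance of any of tape_center, die_center, cork_block_center from where it was at the start of the episode above 0.03 m).
It also fails if it takes over 45 s, if anything falls off the work surface, if the arm or the gripper's body presses on something with over 40 N, if the wrist force passes 120 N, or if a joint passes its speed limit or range.

## Robot

A 7-joint arm with a two-finger parallel gripper is mounted at the origin on a cart in front of the work surface, level with it; the furniture and walls round the work are solid. World frame = base frame: x ahead of the robot, y to its left, z up, the work surface at z = 0. Lengths are in mm, angles in rad, forces in N, time in s.
With the tool pointing down it reaches from about 400 to 875 mm from the base axis. Payload 4.4 kg.
Tool frame: the origin (TCP) lies midway between the tips of the shut fingers; the grasp point (between the pads) lies 19 mm behind it; z points along the fingers, y is the line along which they close (so a half turn about z gives the same grasp; the last joint's range is limited). The gripper opens to 85 mm and grips with 20 to 120 N. Pads are 22 mm wide; open, the fingers measure 114 mm over their backs; the gripper's body (76 mm by 85 mm) begins 54 mm behind the grasp point. The pads swing forward as they close: fully open they stand 13 mm farther back than shut.
Start: joints at [1.1, 0.628, 0.038, 1.517, -0.027, 0.996, -0.02], TCP at [256.022, -597.47, 208.813] pointing down, gripper open.
Joint ranges: [-3.06, 3.06], [-0.37, 2.12], [-1.25, 1.32], [0.18, 2.47], [-1.1, 4.24], [0.23, 1.98], [-2.94, 2.94]. Speed limits (rad/s): [2.57, 2.57, 3.14, 3.14, 3.14, 3.14, 3.14].

## Interface

Orientations are given as [roll, pitch, yaw] about the fixed x, y, z axes, in that order (R = Rz(yaw) Ry(pitch) Rx(roll)).
In Python, from cell import telemetry, eyes, ctrl, finder gives the robot as it stands.
- The arm moves only by the tool move_arm, never from a script. Its argument "steps" is a list of rows, each a list of 7 numbers: the turn, a rotation vector about the world's x, y, z in degrees, then the shift along the world's x, y, z in m, then the finger opening in m, from 0 to 0.0854. A call has 1 to 5 rows; each row shifts and turns the commanded pose from where the row before left it; what a row does not reach is not made up. A row lasts 1/10 s, in which the tool goes at most 50 mm and 8.59 degrees, less where a joint would pass 70% of its speed; a pose out of reach is approached as far as the arm can. A call with a gripper value outside its range is refused whole. The fingers move at their own pace and stop on an object; the grip force is fixed at half the most. Time passes only in rows, so rows that do not move let the fingers close. It gives the time, the measured TCP pose, the force, the opening and the grip force at its end, in the units of the state.
- telemetry.read_state(): the state, without advancing time (a new reading comes with each control period).
- eyes.get_image(name): name is "scene" or "top" or "wrist"; returns (picture, depth): 420x560x3 uint8, blue, green, red; 420x560 float32, mm along the optical axis (not along the pixel's ray), 0 where there is no reading.
- eyes.calibration(name): a dict with "fx", "fy", "cx", "cy" (pixels), "position" and "attitude" of the camera in the world. Camera axes: x right, y down, z forward; pixel columns grow to the right and rows downward; lengths in mm; the calibration is good to about 2 mm. A picture is of the moment at which its call begins: read the wrist's pose just before it. calibration takes no time and is no camera call; for the wrist camera it gives the pose at the moment of the call.
- ctrl.finish_job(): hands the job in; it is judged then, once.
Trained networks look in the newest picture that a camera, given by its name, has taken for a name from the list of things; names that differ only in an ending like _2 or _b are one class to them, and where a whole thing is asked for, a point or a joint stands for the part that bears it (a point fixed in the world has none). Each returns a list of dicts, best first, with "confidence" (0 to 1); they miss things now and then, are a little off and sometimes report something else, mostly with a low value. They report only what shows in the picture. A call takes as long as a camera call.
- finder.boxes_of(camera, name): "location" ([x, y, z] in mm, in the coordinates of the camera as it stood for that picture, good to about 4 mm: the middle of the surface that is visible of it).
- finder.cut_out(camera, name): "mask" (420x560 bool, what is visible of it).
- finder.pinpoint(camera, name): "location" ([x, y, z] in mm, in the coordinates of the camera as it stood for that picture, good to about 4 mm: a listed point, or the origin of a listed thing).
The state is a dict: "clock": time; "qpos": joint angles; "qd": joint speeds; "tau": joint torques, N m; "eef_pos": TCP position; "tool_rot": TCP orientation; "force": force on the tool from outside, world axes, zero at the start; "torque": the same for the moment, N m; "width": finger opening in mm; "gripper_force": force on a finger pad.
Only numpy, scipy, OpenCV 4.12 (cv2) and the standard library are available. Lean on these libraries where they do the work, as an engineer would, in place of code of your own. Each camera call takes 0.05 s, during which the arm holds its last target. There are 200 camera calls.

## Working session

There is one attempt and no reset: what is moved stays moved. The work goes in short steps, Python scripts to look and compute and a tool call to move; the robot and the scene stay as the last step left them, time stands still between calls to the robot, and variables do not carry over. Pictures are saved under pics/ and viewed, at most 10 in all, crops included, and the job is handed in when it is done.

Besides the shell and the picture viewer there is one more tool, called as name(argument=value, ...) on one line, values as JSON. move_arm: Moves the arm, as the interface text tells. Its arguments: {"type":"object","properties":{"steps":{"type":"array"}},"required":["steps"]}

```bash
mkdir -p pics; cat > h.py <<'E'
import numpy as np, cv2
from scipy.spatial.transform import Rotation as R
from cell import telemetry, eyes, ctrl, finder
def att(c):
    a=np.array(c["attitude"],float)
    return a if a.shape==(3,3) else (R.from_euler('xyz',a).as_matrix() if a.size==3 else R.from_quat(a).as_matrix())
def w(c,p): return att(c)@np.array(p)+np.array(c["position"])
E
python3 - <<'E'
from h import *
s=telemetry.read_state(); print(s)
for cam in ["scene","top"]:
    im,d=eyes.get_image(cam); cv2.imwrite(f"pics/{cam}0.png",im); c=eyes.calibration(cam); print(cam,c)
    for n in ["bar_center","bolt_left_top","bolt_middle_top","bolt_right_top","cover_left_tab","cover_middle_tab","cover_right_tab","tape_center","die_center","cork_block_center"]:
        print(n,[(np.round(w(c,o["location"])),round(o["confidence"],2)) for o in finder.pinpoint(cam,n)[:3]])
E
```

```text
{'clock': 0.0, 'qpos': array([ 1.10018318,  0.6293585 ,  0.03842224,  1.5183748 , -0.02698665,
        0.99627861, -0.01998233]), 'qd': array([-4.39180363e-04,  9.75415691e-04, -1.82542094e-03, -4.10751299e-05,
       -1.70274521e-04,  1.57921357e-04,  3.48748069e-04]), 'tau': array([ 2.87467628e-04, -5.63404584e+01,  1.22601695e+00, -1.93448728e+01,
        1.08517628e-02,  1.04761234e-02,  5.95950928e-05]), 'eef_pos': array([ 255.77099596, -596.83760712,  207.87856899]), 'tool_rot': array([-3.13969105e+00,  2.53898408e-05,  4.04853898e-01]), 'force': array([ 0.21877847,  0.35009674, -1.10009829]), 'torque': array([ 0.03325208,  0.04673818, -0.01211664]), 'gripper_force': 0.0, 'width': 85.28764181461746}
scene {'fx': 448.0126015661348, 'fy': 448.0126015661348, 'cx': 272.55137745613666, 'cy': 215.79503686573295, 'position': array([ 179.36039114, -479.97491417,  676.94816101]), 'attitude': array([-2.25591317, -0.02101907, -0.5750783 ])}
bar_center [(array([547., 200.,  53.]), 0.63)]
bolt_left_top [(array([513., 304.,  74.]), 0.6)]
bolt_middle_top [(array([506., 205.,  68.]), 0.43)]
bo
[... 668 characters left out ...]
 117.59342916, 922.37266911]), 'attitude': array([-2.99578696, -0.02707012, -1.55490647])}
bar_center [(array([551., 199.,  50.]), 0.91)]
bolt_left_top [(array([515., 307.,  69.]), 0.63), (array([557., 305.,  83.]), 0.16)]
bolt_middle_top [(array([498., 104.,  73.]), 0.58), (array([511., 205.,  76.]), 0.57)]
bolt_right_top [(array([499., 103.,  71.]), 0.61), (array([560., 300.,  83.]), 0.36)]
cover_left_tab [(array([559., 302.,  83.]), 0.86)]
cover_middle_tab [(array([554., 203.,  78.]), 0.59)]
cover_right_tab [(array([544., 101.,  80.]), 0.65)]
tape_center [(array([694., 253.,  11.]), 0.69)]
die_center [(array([684., 145.,  13.]), 0.65)]
cork_block_center [(array([512., -57.,  12.]), 0.64)]
```

```bash
python3 - <<'E'
from h import *
M=np.array([[0,0],[-44,100],[-44,0],[-44,-100],[2,100],[2,0],[2,-100]],float)
A=np.array([[547,200],[513,304],[506,205],[499,102],[565,298],[555,201],[544,101]],float)
B=np.array([[551,199],[515,307],[511,205],[499,103],[559,302],[554,203],[544,101]],float)
P=(A+B)/2
m=M.mean(0);p=P.mean(0);a=M-m;b=P-p
th=np.arctan2((a[:,0]*b[:,1]-a[:,1]*b[:,0]).sum(),(a*b).sum())
Q=np.array([[np.cos(th),-np.sin(th)],[np.sin(th),np.cos(th)]])
c=p-Q@m; print(th,np.degrees(th),c); F=M@Q.T+c; print(np.c_[F,P-F].round(1))
E
```

```text
-0.08183725426333882 -4.6889292762283175 [550.93975761 200.74285886]
[[ 5.509e+02  2.007e+02 -1.900e+00 -1.200e+00]
 [ 5.153e+02  3.040e+02 -1.300e+00  1.500e+00]
 [ 5.071e+02  2.043e+02  1.400e+00  7.000e-01]
 [ 4.989e+02  1.047e+02  1.000e-01 -2.200e+00]
 [ 5.611e+02  3.002e+02  9.000e-01 -2.000e-01]
 [ 5.529e+02  2.006e+02  1.600e+00  1.400e+00]
 [ 5.448e+02  1.009e+02 -8.000e-01  1.000e-01]]
```

View pics/top0.png

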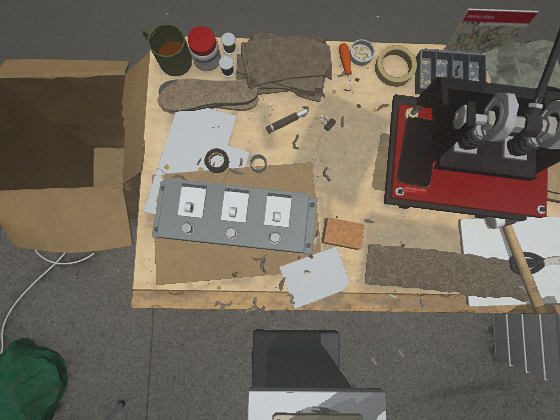

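View pics/scene0.png

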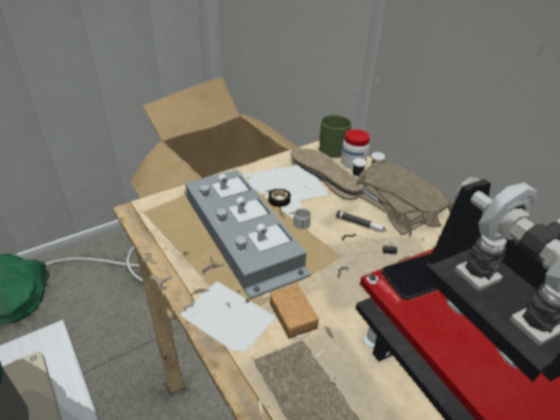

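The top view shows the bar at about (235,215). Its bolts are at (188,228), (232,233) and (275,238), and the tabs at (190,207), (232,212) and (276,216), all matching the fit. The cork block is at (344,233), and the red press is to the right at x > 560. I'll go straight across, which keeps the radius around 450 and clear of the press.

move_arm(steps=[[0, 0, -2, 0.01, 0.02, 0.04, 0], [0, 0, -2, 0.016, 0.046, 0.02, 0], [0, 0, -2, 0.016, 0.046, 0, 0], [0, 0, -2, 0.016, 0.046, 0, 0], [0, 0, -2, 0.016, 0.046, 0, 0]])

```text
clock: 1.6
eef_pos: [329.7, -394.0, 268.2]
tool_rot: [3.141, -0.001, 0.229]
force: [1.5, -0.8, 0.6]
width: 12.0
gripper_force: 0.0
```

move_arm(steps=[[0, 0, -2, 0.016, 0.046, 0, 0], [0, 0, -2, 0.016, 0.046, 0, 0], [0, 0, -2, 0.016, 0.046, 0, 0], [0, 0, -2, 0.016, 0.046, 0, 0], [0, 0, -2, 0.016, 0.046, 0, 0]])

```text
clock: 2.1
eef_pos: [409.7, -164.0, 268.2]
tool_rot: [3.141, -0.001, 0.054]
force: [0.7, 0.3, 0.7]
width: 0.1
gripper_force: 0.0
```

move_arm(steps=[[0, 0, -2, 0.016, 0.047, 0, 0], [0, 0, -2, 0.016, 0.048, 0, 0], [0, 0, -2, 0.018, 0.046, -0.01, 0], [0, 0, -1.8, 0.016, 0.046, -0.01, 0], [0, 0, 0, 0.016, 0.046, -0.01, 0]])

```text
clock: 2.6
eef_pos: [491.5, 68.2, 237.9]
tool_rot: [-3.141, -0.001, -0.081]
force: [1.2, 0.2, 0.5]
width: -0.5
gripper_force: 0.0
```

move_arm(steps=[[0, 0, 0, 0.007, 0.036, -0.02, 0], [0, 0, 0, 0, 0, -0.02, 0], [0, 0, 0, 0, 0, 0, 0]])

```text
clock: 2.9
eef_pos: [495.9, 103.0, 195.7]
tool_rot: [3.14, 0.005, -0.078]
force: [-0.2, -0.9, -1.0]
width: -0.2
gripper_force: 0.0
```

```bash
python3 - <<'E'
from h import *
s=telemetry.read_state(); print(s['eef_pos'],s['tool_rot'],s['force'])
c=eyes.calibration("wrist"); im,d=eyes.get_image("wrist"); cv2.imwrite("pics/w0.png",im); print(c)
for n in ["bar_center","bolt_middle_top","bolt_right_top","bolt_left_top","cover_middle_tab","cover_right_tab"]:
    print(n,[(np.round(w(c,o["location"]),1),round(o["confidence"],2)) for o in finder.pinpoint("wrist",n)[:3]])
E
```

```text
[495.9129018  103.02599557 195.70928797] [ 3.13995226  0.00500391 -0.07765343] [-0.15773086 -0.89446275 -1.00983538]
{'fx': 305.65006938605853, 'fy': 305.65006938605853, 'cx': 283.5116538375088, 'cy': 213.51376082557542, 'position': array([575.67871994,  95.87518516, 360.95772342]), 'attitude': array([ 2.82274472e+00, -2.41671630e-03, -1.64851443e+00])}
bar_center [(array([548.5, 193.1,  51.7]), 0.8)]
bolt_middle_top [(array([509.1, 206.1,  71.3]), 0.8)]
bolt_right_top [(array([496.7, 105.8,  74.4]), 0.7)]
bolt_left_top [(array([517.8, 300.6,  75. ]), 0.78)]
cover_middle_tab [(array([551. , 201.7,  77.5]), 0.92), (array([514.5, 302. ,  75.2]), 0.54), (array([619.6, 293.5,  49.9]), 0.49)]
cover_right_tab [(array([544.1,  99.3,  81.8]), 0.58)]
```

View pics/w0.png

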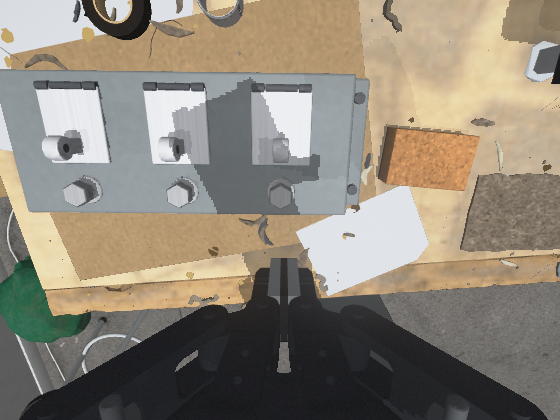

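The wrist view shows the three bolts at (80,192), (181,192) and (281,193) with the covers shut above them, which agrees with the fit to about 3 mm. I'll lower over the right bolt.

move_arm(steps=[[0, 0, 0, 0.002, 0.002, -0.04, 0], [0, 0, 0, 0, 0, -0.04, 0], [0, 0, 0, 0, 0, -0.025, 0], [0, 0, 0, 0, 0, -0.01, 0], [0, 0, 0, 0, 0, 0, 0]])

```text
clock: 3.75
eef_pos: [499.5, 103.9, 82.4]
tool_rot: [3.141, 0.001, -0.081]
force: [-0.4, -0.5, 0.5]
width: -0.1
gripper_force: 0.0
```

move_arm(steps=[[0, 0, 0, 0, 0, -0.002, 0], [0, 0, 0, 0, 0, -0.002, 0], [0, 0, 0, 0, 0, -0.002, 0], [0, 0, 0, 0, 0, 0, 0]])

```text
clock: 4.15
eef_pos: [500.2, 104.4, 77.4]
tool_rot: [-3.141, -0.001, -0.08]
force: [0.9, 0.1, -0.3]
width: 0.1
gripper_force: 0.0
```

move_arm(steps=[[0, 0, 0, 0, 0, -0.002, 0], [0, 0, 0, 0, 0, -0.001, 0], [0, 0, 0, 0, 0, -0.001, 0], [0, 0, 0, 0, 0, 0, 0]])

```text
clock: 4.55
eef_pos: [499.8, 104.3, 72.7]
tool_rot: [3.141, 0.0, -0.08]
force: [0.3, -0.2, 0.2]
width: -0.0
gripper_force: 0.0
```

move_arm(steps=[[0, 0, 0, 0, 0, -0.001, 0], [0, 0, 0, 0, 0, -0.001, 0], [0, 0, 0, 0, 0, 0, 0]])

```text
clock: 4.85
eef_pos: [499.8, 104.2, 70.7]
tool_rot: [3.141, 0.0, -0.081]
force: [-0.0, -0.2, -0.1]
width: -0.1
gripper_force: 0.0
```

move_arm(steps=[[0, 0, 0, 0, 0, -0.001, 0], [0, 0, 0, 0, 0, -0.001, 0], [0, 0, 0, 0, 0, 0, 0]])

```text
clock: 5.15
eef_pos: [499.8, 104.3, 68.7]
tool_rot: [3.142, 0.0, -0.08]
force: [-0.4, -0.8, -0.2]
width: -0.3
gripper_force: 0.0
```

```bash
python3 - <<'E'
from h import *
c=eyes.calibration("wrist"); im,d=eyes.get_image("wrist"); cv2.imwrite("pics/w1.png",im)
for n in ["bolt_middle_top","bolt_right_top","bolt_left_top","cover_right_tab"]:
    print(n,[(np.round(w(c,o["location"]),1),round(o["confidence"],2)) for o in finder.pinpoint("wrist",n)[:3]])
E
```

```text
bolt_middle_top [(array([508.4, 202.9,  72.7]), 0.95), (array([496.2, 108.4,  73.7]), 0.66)]
bolt_right_top [(array([498.6, 106.1,  72.9]), 0.66)]
bolt_left_top []
cover_right_tab [(array([541.8, 100.5,  83.1]), 0.93)]
```

View pics/w1.png

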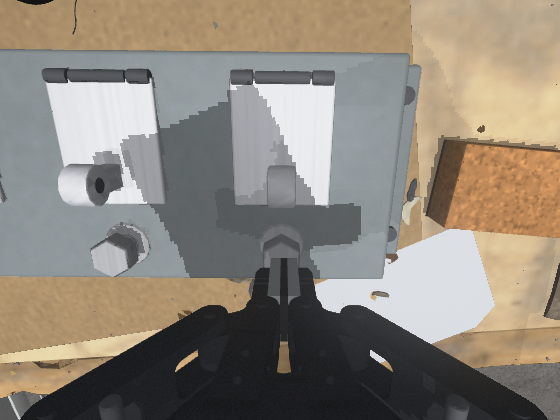

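The finger tips are at the near half of the right bolt's head at about (283,252), and both covers in view are shut. I'll compare the depth of the two heads.

```bash
python3 - <<'E'
from h import *
c=eyes.calibration("wrist"); im,d=eyes.get_image("wrist"); A=att(c)
v,u=np.mgrid[:420,:560]
P=np.dstack([(u-c['cx'])/c['fx']*d,(v-c['cy'])/c['fy']*d,d])@A.T+c['position']
for r in range(215,275,4): print(r,P[r,283,[0,2]].round(1),P[r,108,[0,2]].round(1),P[r,272,2].round(1))
E
```

```text
215 [518.2  50.3] [527.2  50.5] 50.9
219 [515.5  50. ] [524.3  49.6] 50.6
223 [512.9  50.5] [521.8  50.2] 50.6
227 [510.7  51.8] [519.4  50.9] 52.4
231 [508.3  52.8] [516.7  50.9] 52.5
235 [509.5  62.4] [514.4  52.1] 52.8
239 [509.1  67.9] [519.2  72.5] 62.9
243 [508.8  72.9] [516.7  72.5] 69.6
247 [506.5  73.4] [514.7  73.6] 72.4
251 [504.2  73.8] [512.7  74.7] 73.4
255 [501.8  74.1] [510.2  74.7] 73.7
259 [511.   97.7] [507.5  74.3] 97.5
263 [510.8 101.6] [504.7  73.7] 101.8
267 [510.5 105.1] [502.   73.2] 106.3
271 [510.8 109.6] [499.2  72.9] 108.8
```

```bash
python3 - <<'E'
from h import *
s=telemetry.read_state(); print(s['eef_pos'],s['force'],s['width'],s['qpos'])
im,d=eyes.get_image("scene"); cv2.imwrite("pics/s1.png",cv2.resize(im[130:320,130:360],None,fx=3,fy=3,interpolation=cv2.INTER_CUBIC))
c=eyes.calibration("scene")
p=att(c).T@(np.array([499.8,104.3,68.7])-c['position']); print(c['fx']*p[0]/p[2]+c['cx'],c['fy']*p[1]/p[2]+c['cy'])
E
```

```text
[499.92739474 104.26050052  68.91505071] [ 0.38708897 -0.12827653  0.20368008] -0.008300615749166929 [-0.22844095  0.6471866  -0.0477346   2.02440669  0.06355012  0.47125227
 -1.9743725 ]
241.81326505814502 240.50540436228894
```

View pics/s1.png

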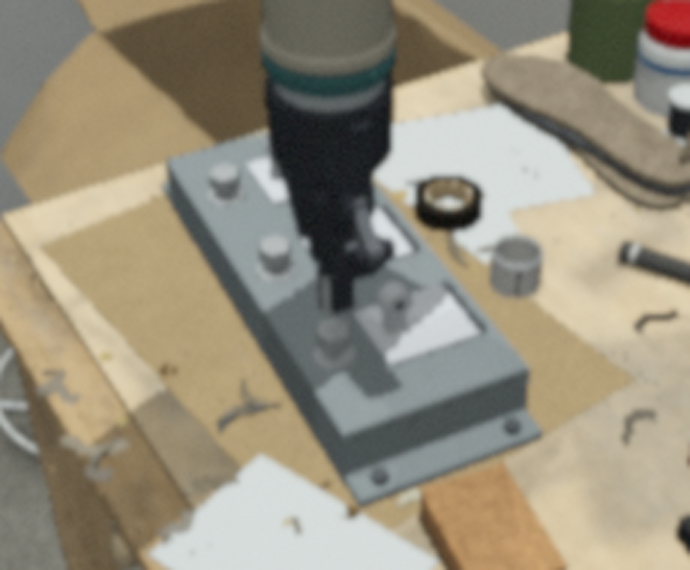

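The tips are at about crop pixel (338,308), clearly above the bolt head at (335,325). So the real finger ends are 20 mm or more higher than the reported TCP. I'll keep descending, watching the force, and use the contact to calibrate the height.

move_arm(steps=[[0, 0, 0, 0, 0, -0.004, 0], [0, 0, 0, 0, 0, -0.003, 0], [0, 0, 0, 0, 0, -0.002, 0], [0, 0, 0, 0, 0, -0.001, 0], [0, 0, 0, 0, 0, 0, 0]])

```text
clock: 6.0
eef_pos: [499.7, 104.2, 58.7]
tool_rot: [3.141, 0.0, -0.08]
force: [-0.1, 0.3, 0.6]
width: 0.0
gripper_force: 0.0
```

move_arm(steps=[[0, 0, 0, 0, 0, -0.001, 0], [0, 0, 0, 0, 0, -0.001, 0], [0, 0, 0, 0, 0, -0.001, 0], [0, 0, 0, 0, 0, -0.001, 0], [0, 0, 0, 0, 0, 0, 0]])

```text
clock: 6.5
eef_pos: [499.8, 104.2, 54.7]
tool_rot: [3.141, 0.0, -0.08]
force: [0.2, 0.3, -1.4]
width: 0.4
gripper_force: 0.0
```

```bash
cat > d.py <<'E'
from h import *
s=telemetry.read_state(); print(s['eef_pos'],s['force'])
c=eyes.calibration("wrist"); im,d=eyes.get_image("wrist"); A=att(c)
v,u=np.mgrid[:420,:560]
P=np.dstack([(u-c['cx'])/c['fx']*d,(v-c['cy'])/c['fy']*d,d])@A.T+c['position']
for r in range(235,275,3): print(r,P[r,276].round(1),P[r,283].round(1),P[r,292].round(1))
cv2.imwrite("pics/w_last.png",im)
E
python3 d.py
```

```text
[499.7564518  104.24348068  54.74173319] [ 0.18165871  0.29619117 -1.43437682]
235 [511.1 106.4  51.8] [511.  102.3  52.3] [510.2  97.   51.3]
238 [509.  106.6  51.3] [509.1 102.4  52.5] [508.4  97.1  51.8]
241 [507.1 106.8  51.4] [506.3 102.7  50.4] [507.1  97.3  53.2]
244 [505.4 107.   51.9] [509.1 102.4  61.2] [504.6  97.4  51.9]
247 [509.1 106.3  64.6] [509.5 102.4  66.1] [502.4  97.5  51.4]
250 [509.2 106.2  68.8] [509.5 102.4  70. ] [506.   97.6  63.4]
253 [509.  106.2  72.1] [508.6 102.5  72. ] [506.2  97.7  67.8]
256 [508.5 106.2  74.8] [507.8 102.5  73.8] [505.9  97.8  70.9]
259 [510.6 105.8  82.5] [511.2 102.2  84.3] [510.5  97.8  83.5]
262 [510.8 105.7  86.1] [510.7 102.3  86.5] [510.2  97.9  86.3]
265 [510.5 105.7  88.8] [511.  102.3  90.2] [510.4  98.   89.8]
268 [510.8 105.6  92.3] [509.9 102.3  91.1] [510.1  98.1  92. ]
271 [510.9 105.5  95.3] [510.6 102.3  95.2] [510.3  98.2  95.4]
274 [511.  105.4  98.3] [510.4 102.3  97.6] [510.5  98.2  98.4]
```

move_arm(steps=[[0, 0, 0, 0, 0, -0.002, 0], [0, 0, 0, 0, 0, -0.001, 0], [0, 0, 0, 0, 0, -0.001, 0], [0, 0, 0, 0, 0, -0.001, 0], [0, 0, 0, 0, 0, 0, 0]])

```text
clock: 7.05
eef_pos: [499.9, 104.3, 50.2]
tool_rot: [3.142, -0.0, -0.08]
force: [-2.0, -0.4, 3.3]
width: 0.2
gripper_force: 2.0
```

move_arm(steps=[[0, 0, 0, 0, 0, -0.001, 0], [0, 0, 0, 0, 0, 0, 0]])

```text
clock: 7.25
eef_pos: [500.0, 104.3, 50.1]
tool_rot: [-3.142, -0.001, -0.081]
force: [-3.1, -1.1, 13.0]
width: -0.2
gripper_force: 6.8
```

The right bolt takes 13 N without dropping, so it is tight. Next is the middle bolt.

move_arm(steps=[[0, 0, 0, 0, 0, 0.015, 0], [0, 0, 0, 0.004, 0.05, 0, 0], [0, 0, 0, 0.004, 0.05, 0, 0], [0, 0, 0, 0, 0, -0.008, 0], [0, 0, 0, 0, 0, -0.003, 0]])

```text
clock: 7.75
eef_pos: [507.0, 205.6, 52.2]
tool_rot: [-3.142, 0.001, -0.077]
force: [-0.6, -1.2, 0.3]
width: -0.1
gripper_force: 0.0
```

move_arm(steps=[[0, 0, 0, 0, 0, -0.001, 0], [0, 0, 0, 0, 0, -0.001, 0], [0, 0, 0, 0, 0, -0.001, 0], [0, 0, 0, 0, 0, -0.001, 0], [0, 0, 0, 0, 0, 0, 0]])

```text
clock: 8.25
eef_pos: [508.1, 203.2, 48.9]
tool_rot: [3.141, -0.0, -0.082]
force: [-0.0, 1.1, -0.8]
width: -0.0
gripper_force: 0.0
```

move_arm(steps=[[0, 0, 0, 0, 0, -0.001, 0], [0, 0, 0, 0, 0, -0.001, 0], [0, 0, 0, 0, 0, 0, 0]])

```text
clock: 8.55
eef_pos: [508.1, 203.9, 46.9]
tool_rot: [-3.142, -0.0, -0.081]
force: [0.1, 0.2, 1.9]
width: 0.3
gripper_force: 0.5
```

```bash
python3 d.py | head -10; python3 -c "
from h import *
c=eyes.calibration('scene');eyes.get_image('scene')
for n in ['bolt_left_top','bolt_middle_top','bolt_right_top']: print(n,[(w(c,o['location']).round(),round(o['confidence'],2)) for o in finder.pinpoint('scene',n)])"
```

```text
[508.11499448 203.88342791  46.85737549] [0.12793022 0.16857993 1.92636755]
235 [521.9 205.7  50.1] [521.8 201.7  50.6] [521.4 196.6  50.7]
238 [520.2 205.9  50.4] [520.5 201.8  51.9] [519.6 196.8  50.8]
241 [519.5 205.9  53.1] [518.6 202.   51.8] [518.3 196.9  52.1]
244 [516.9 206.2  51.3] [516.8 202.1  51.9] [516.3 197.   51.7]
247 [517.9 205.9  57.8] [518.4 202.   59.7] [514.6 197.2  52. ]
250 [518.  205.8  62. ] [518.8 202.   64.3] [512.9 197.3  52.4]
253 [517.9 205.8  65.6] [518.7 202.   67.8] [514.8 197.4  60.4]
256 [517.3 205.8  67.9] [586.9 196.3 212.5] [515.1 197.5  64.7]
259 [518.7 205.5  74.3] [518.8 202.   74.9] [518.  197.5  74.1]
bolt_left_top [(array([517., 304.,  74.]), 0.47)]
bolt_middle_top [(array([506., 203.,  67.]), 0.43)]
bolt_right_top [(array([497., 108.,  72.]), 0.55)]
```

move_arm(steps=[[0, 0, 0, 0, 0, -0.001, 0], [0, 0, 0, 0, 0, 0, 0]])

```text
clock: 9.0
eef_pos: [507.9, 204.4, 45.9]
tool_rot: [-3.141, -0.0, -0.08]
force: [0.1, 0.1, 0.4]
width: 0.1
gripper_force: 0.5
```

move_arm(steps=[[0, 0, 0, 0, 0, -0.001, 0], [0, 0, 0, 0, 0, 0, 0]])

```text
clock: 9.2
eef_pos: [507.9, 204.3, 44.8]
tool_rot: [-3.141, -0.0, -0.08]
force: [0.9, 0.7, 1.2]
width: 0.2
gripper_force: 0.5
```

The middle bolt keeps giving way at low force, so it is the loose one. I'll follow it to its stop.

move_arm(steps=[[0, 0, 0, 0, 0, -0.001, 0], [0, 0, 0, 0, 0, -0.001, 0], [0, 0, 0, 0, 0, 0, 0]])

```text
clock: 9.5
eef_pos: [507.9, 204.2, 42.7]
tool_rot: [-3.141, -0.0, -0.08]
force: [-0.2, 0.8, 0.8]
width: 0.0
gripper_force: 0.5
```

move_arm(steps=[[0, 0, 0, 0, 0, -0.001, 0], [0, 0, 0, 0, 0, 0, 0]])

```text
clock: 9.7
eef_pos: [507.9, 204.2, 42.5]
tool_rot: [-3.141, -0.0, -0.08]
force: [-2.1, 0.2, 8.4]
width: -0.2
gripper_force: 4.0
```

The middle bolt stopped at 42.5, against 50.3 for the right one, so it has dropped 8 mm. I'll rise, move over the middle tab and open the fingers.

move_arm(steps=[[0, 0, 0, 0, 0, 0.045, 0.0], [0, 0, 0, 0, 0, 0.015, 0.04], [0, 0, 0, 0.045, -0.004, 0, 0.04], [0, 0, 0, 0, 0, 0, 0.04], [0, 0, 0, 0, 0, 0, 0.04]])

```text
clock: 10.2
eef_pos: [553.1, 198.9, 101.4]
tool_rot: [3.141, 0.0, -0.082]
force: [-0.9, 0.1, -0.2]
width: 40.2
gripper_force: 0.0
```

```bash
python3 d.py | head -1; python3 - <<'E'
from h import *
c=eyes.calibration("wrist"); im,d=eyes.get_image("wrist"); cv2.imwrite("pics/w2.png",im)
for n in ["cover_middle_tab","bolt_middle_top","bolt_left_top","bolt_right_top"]:
    print(n,[(np.round(w(c,o["location"]),1),round(o["confidence"],2)) for o in finder.pinpoint("wrist",n)[:3]])
E
```

```text
[553.12738695 198.94772319 101.39115053] [-0.91023799  0.14855749 -0.21655213]
cover_middle_tab [(array([553.3, 199. ,  76.3]), 0.64), (array([498.5, 103.5,  73.8]), 0.47), (array([506.8, 203.9,  65.6]), 0.35)]
bolt_middle_top [(array([511.2, 204.4,  65.5]), 0.58), (array([605.7, 197.9,  54.3]), 0.28)]
bolt_left_top [(array([517.4, 300.9,  75.4]), 0.65)]
bolt_right_top [(array([498.5, 105.7,  73.3]), 0.73)]
```

View pics/w2.png

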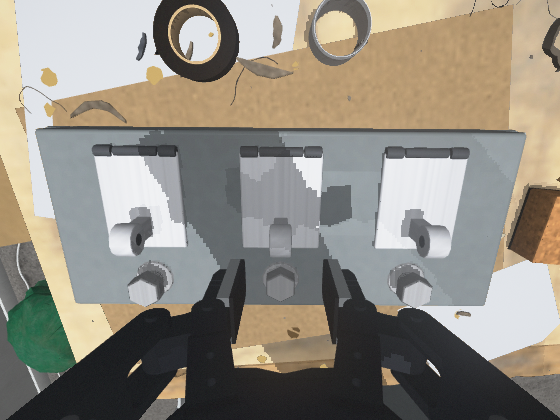

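The picture shows the middle bolt's head lower (65.5) than its neighbours at 73–75. The open fingers (columns 240 and 328) straddle the middle tab at (281,237). I'll lower and pinch.

move_arm(steps=[[0, 0, 0, 0, 0.001, -0.03, 0.04], [0, 0, 0, 0, 0, -0.02, 0.04], [0, 0, 0, 0, 0, -0.008, 0.04], [0, 0, 0, 0, 0, -0.003, 0.04], [0, 0, 0, 0, 0, 0, 0.04]])

```text
clock: 11.0
eef_pos: [553.0, 201.1, 41.1]
tool_rot: [-3.142, -0.0, -0.08]
force: [-0.1, -1.0, -0.4]
width: 39.8
gripper_force: 0.0
```

move_arm(steps=[[0, 0, 0, 0, 0, 0, 0.005], [0, 0, 0, 0, 0, 0, 0.005], [0, 0, 0, 0, 0, 0, 0.005], [0, 0, 0, 0, 0, 0, 0.005]])

```text
clock: 11.4
eef_pos: [553.4, 201.5, 41.8]
tool_rot: [-3.141, -0.001, -0.081]
force: [-2.2, 0.6, 4.6]
width: 12.6
gripper_force: 61.6
```

```bash
python3 - <<'E'
from h import *
s=telemetry.read_state(); print(s['eef_pos'],s['force'],s['width'],s['gripper_force'])
im,d=eyes.get_image("wrist"); cv2.imwrite("pics/w3.png",im)
E
```

```text
[553.4393522  201.45576193  41.79128249] [-2.23918548  0.55441012  4.64952139] 12.614295296441046 61.6251540184021
```

View pics/w3.png

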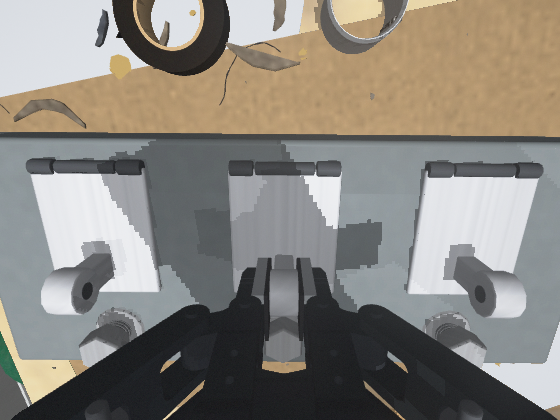

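The tab is pinched at 12.6 mm and 62 N, with the boss between the pads at about (284,280). I'll follow the hinge arc, starting with the first 28 degrees.

move_arm(steps=[[0, 0, 0, 0.0038, -0.0003, 0.0063, 0.005], [0, 0, 0, 0.0046, -0.0004, 0.0059, 0.005], [0, 0, 0, 0.0052, -0.0004, 0.0053, 0.005], [0, 0, 0, 0.0059, -0.0005, 0.0045, 0.005], [0, 0, 0, 0, 0, 0, 0.005]])

```text
clock: 11.95
eef_pos: [570.8, 199.8, 62.6]
tool_rot: [3.141, 0.004, -0.08]
force: [-3.2, 3.0, -7.6]
width: 12.9
gripper_force: 58.8
```

move_arm(steps=[[0, 0, 0, 0.0063, -0.0005, 0.0039, 0.005], [0, 0, 0, 0.0068, -0.0006, 0.003, 0.005], [0, 0, 0, 0.0071, -0.0006, 0.0022, 0.005], [0, 0, 0, 0.0073, -0.0006, 0.0013, 0.005], [0, 0, 0, 0, 0, 0, 0.005]])

```text
clock: 12.45
eef_pos: [596.4, 197.6, 73.2]
tool_rot: [3.14, 0.008, -0.079]
force: [-7.6, 3.9, -2.0]
width: 12.7
gripper_force: 58.8
```

move_arm(steps=[[0, 0, 0, 0.0074, -0.0006, 0.0004, 0.005], [0, 0, 0, 0, 0, 0, 0.005], [0, 0, 0, 0, 0, 0, 0.005]])

```text
clock: 12.75
eef_pos: [603.5, 196.9, 73.8]
tool_rot: [3.14, 0.007, -0.08]
force: [-7.2, 3.9, -1.1]
width: 13.0
gripper_force: 59.0
```

```bash
python3 - <<'E'
from h import *
s=telemetry.read_state(); print(s['eef_pos'],s['force'],s['width'],s['gripper_force'],s['clock'])
im,d=eyes.get_image("scene"); a=im[130:320,130:360]
im2,d=eyes.get_image("wrist"); 
cv2.imwrite("pics/fin.png",np.hstack([cv2.resize(a,(400,330)),cv2.resize(im2,(400,330))]))
E
```

```text
[603.51220922 196.92169641  73.79894422] [-7.21837887  3.93058983 -1.07005208] 13.032279257162093 59.01768386363983 12.75
```

View pics/fin.png

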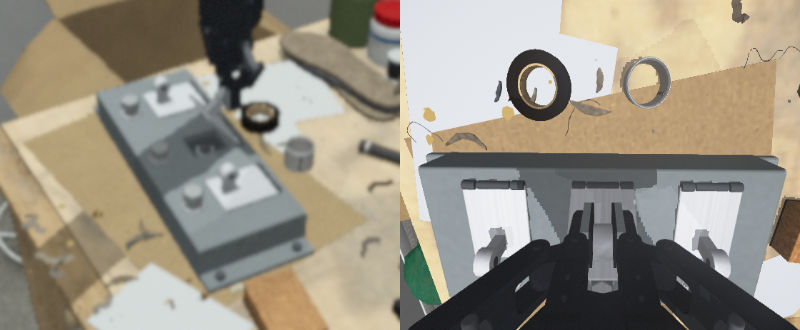

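The middle cover is up: the left half shows the open nut recess at (205,145) and the cover held at (222,100). The other two covers are shut and the bystanders are in place. The tab's travel (50 mm forward, 32 mm up) gives about 60 degrees.

```bash
python3 -c "
from cell import ctrl; print(ctrl.finish_job())"
```

```text
the job is handed in; nothing more can be done
None
```

The job is handed in: tapping showed the middle bolt is the loose one (it dropped 8 mm; the right was tight, the left not tapped), and its cover is held open at about 60° by the tab, with the other covers shut and the bystanders untouched; no verdict came back.

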